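Close the split clamp on a leaning fuel pump, feeling which way round the cap goes

ROBOT

A 7-joint arm with a two-finger parallel gripper is mounted at the origin on the work surface. World frame = base frame: x ahead of the robot, y to its left, z up, the work surface at z = 0. Lengths are in m, angles in rad, forces in N, time in s.
With the tool pointing down it reaches from about 0.425 to 0.925 m from the base axis. Payload 6.8 kg.
Tool frame: the origin (TCP) lies midway between the tips of the shut fingers; the grasp point (between the pads) lies env.tcp_to_grasp behind it (env.tcp_to_grasp is the distance from the TCP to the grasp point, in m); z points along the fingers, y is the direction in which the jaws open and shut (so a half turn about z gives the same grasp; the last joint's range is limited). The gripper opens to 88 mm and grips with 3 to 60 N. Pads are 20 mm wide; open, the fingers measure 115 mm over their backs; the gripper's body (75 mm by 178 mm) begins 61 mm behind the grasp point.
Start: joints at [-1.411, 0.477, 0.022, 1.555, -0.011, 1.109, -0.083], TCP at [0.179, 0.651, 0.223] pointing down, gripper open.
Joint ranges: [-2.96, 2.96], [-0.34, 2.1], [-1.41, 1.46], [0.24, 2.44], [-1.37, 4.51], [0.17, 1.92], [-2.96, 2.96]. Speed limits (rad/s): [2.39, 2.39, 3.14, 3.14, 3.14, 3.14, 3.14].

INTERFACE

Orientations are given as a unit quaternion [x, y, z, w].
In Python, from bench import env gives the robot as it stands.
- The arm moves only by the tool apply_moves, never from a script. Its argument "deltas" is one flat list of numbers, 5 for each row, row after row: the shift along the tool's x, y, z in mm, then the turn about the tool's z in degrees, then the closure, from 0 (fully open) to 1 (shut). In form: [tx, ty, tz, turn, gripper, tx, ty, tz, turn, gripper, ...]. A call has 1 to 12 rows; each row shifts and turns the commanded pose from where the row before left it, along the tool's axes as they then stand; what a row does not reach is not made up. A row lasts 1/12 s, in which the tool goes at most 41.7 mm and 7.16 degrees, less where a joint would pass 70% of its speed; a pose out of reach is approached as far as the arm can. A call with a gripper value outside its range is refused whole. The fingers move at their own pace and stop on an object; "newtons" is the grip in N (left out, the last holds). Time passes only in rows, so rows that do not move let the fingers close. It gives the time, the measured TCP pose, the force and the opening at its end, in the units of the state.
- env.observe(): the state, without advancing time (a new reading comes with each control period).
- env.grab_frame(name): name is "side" or "top"; returns (picture, depth): 400x640x3 uint8, red, green, blue; 400x640 float32, m along the optical axis (not along the pixel's ray), 0 where there is no reading.
- env.get_calibration(name): a dict with "mtx" (3x3 intrinsics, pixels), "eye" and "orientation" of the camera in the world. Camera axes: x right, y down, z forward; pixel columns grow to the right and rows downward; lengths in m; the calibration is good to about 2 mm. A picture is of the moment at which its call begins. get_calibration takes no time and is no camera call.
- env.job_done(): hands the job in, once; it reports no verdict.
Trained networks look in the newest picture that a camera, given by its name, has taken for a name from the list of things; names that differ only in an ending like _2 or _b are one class to them, and where a whole thing is asked for, a point or a joint stands for the part that bears it (a point fixed in the world has none). Each returns a list of dicts, best first, with "confidence" (0 to 1); they miss things now and then, are a little off and sometimes report something else, mostly with a low value. They report only what shows in the picture. A call takes as long as a camera call. They do not tell look-alikes from the thing itself.
- env.search_frame(query, camera): "uv" ([column, row] in pixels, amid what is visible of it).
The state is a dict: "clock": time; "joint_positions": joint angles; "qvel": joint speeds; "joint_efforts": joint torques, N m; "tcp_pos": TCP position; "ee_rot": TCP orientation; "ft_force": force on the tool from outside, world axes, zero at the start; "wrist_torque": the same for the moment, N m; "gripper_width": finger opening in m.
Only numpy, scipy, OpenCV 4.12 (cv2) and the standard library are available. Lean on these libraries where they do the work, as an engineer would, in place of code of your own. Each camera call takes 0.05 s, during which the arm holds its last target.

TASK

Fit the loose aluminium clamp cap over the fuel pump that leans in its cradle, so that it sits fully home with both its flanges flat on the cradle's rails, just above the stop lugs at their lower ends, then let go. The cap has a stop block hidden under its arch, off to one end, which must not come over the raised collar round the pump; it does not show from outside, so offer the cap up gently, feel whether it goes home or rides on the collar, and turn it end for end if it rides. Never force it down or drop it on, and leave the tools and other things on the bench where they are.

Things in the scene. Friction and masses are not known exactly. Their poses are not given: they have to be found in the camera images.
- cap: Loose clamp cap, a cast aluminium half shell 100 mm long, about 0.35 kg, lying dome up on its two flat side flanges (8 mm thick, 116 mm overall width). Origin: centre of its underside. x along its length, y across, z up out of its back. Arch outside radius 39 mm about x. It looks the same end for end; this pose does not tell where the stop block is.
- cap_rib (a point): Grip on the cap: the straight rib along its back, 64 mm long (x), 14 mm thick (y), sides parallel and free. This point lies in the rib's middle, 60 mm above the underside; rib top 13 mm higher, arch crown 21 mm lower. Axes as the cap's.
- cap_tunnel (a point): Roof of the tunnel under the cap, midway (27 mm above the underside). Lips 8 mm long at both ends, inside radius 27 mm; between them radius 34 mm, except for the stop block locked under the roof: 28 mm long, inside radius 27 mm, over the top 120 degrees. Its middle lies somewhere within 28 mm of the cap's middle, towards +x or -x: differs each time, hidden from view, never moves.
- seat (a point): Home of the cap on the fixed leaning unit, 122 mm above the bench: in the plane of the cradle's rail tops, on the pump's axis. x along the axis, rising 30 degrees away from the big white flange; y level; z out of the cradle, 30 degrees from vertical. Cap home: its origin here, its z along z, its x along x or against it. Rails 22 mm wide, middles at y = +-47 mm; at their lower ends stop lugs, 11 mm high, 4 mm clear of the cap's end.
- collar (a point): Middle of the raised collar on the pump, 26 mm up the axis from the seat, axes as the seat's. Radius 32 mm, 16 mm wide; pump can radius 25 mm. The cap goes home when its stop block lies below the collar (towards the flange): then at least 4 mm play along x, 2 mm sideways; if the block meets the collar the cap stops 5 to 8 mm short. White flange, radius 70, at 98 mm, and foot, radius 34, at 80 mm from the seat.
- stand: The fixed grey steel stand that carries the pump unit, base 155 x 140 mm, part of the unit; origin on the bench straight below the seat, yaw as the seat's x.
- pliers: Bystander: combination pliers lying on the bench, 170 mm long.
- cutters: Bystander: side cutters lying on the bench, 120 mm long.
- screwdriver: Bystander: screwdriver lying on the bench, 190 mm long, 26 mm high.
- hoseclamp: Bystander: steel hose clamp ring, 44 mm across, 14 mm high.
- jar: Bystander: glass jar, 68 mm across, 85 mm high.
- oilbottle: Bystander: white bottle, 68 mm across, 170 mm high.
- oldpump: Bystander: old pump standing upright, 62 mm across, 138 mm high.
Mind the look-alikes: they are no part of the job. Leave any green look-alike of the cap alone.

How it is judged:
By the outcome, as a careful person would: the job done as asked, in the order asked, and still so for the second after the job is handed in, with the robot touching nothing.
It also fails if it takes over 67 s, if anything falls off the work surface, if the arm or the gripper's body presses on something with over 40 N, if the wrist force passes 120 N, or if a joint passes its speed limit or range.

## Working session

There is one attempt and no reset: what is moved stays moved. The work goes in short steps, Python scripts to look and compute and a tool call to move; the robot and the scene stay as the last step left them, time stands still between calls to the robot, and variables do not carry over. Pictures are saved under pics/ and viewed, and the job is handed in when it is done.

Besides the shell and the picture viewer there is one more tool, called after "Call:" by a JSON object that holds its "fn" and its "kwargs", one argument or row to a line. apply_moves: Moves the arm, as the interface text tells. Its arguments: {"type":"object","properties":{"deltas":{"type":"array"},"newtons":{"type":"number"}},"required":["deltas"]}

```bash
ls; mkdir -p pics
python3 - <<'E'
from bench import env
import cv2,numpy as np
s=env.observe();print({k:np.round(v,3) for k,v in s.items()});print(env.tcp_to_grasp)
for n in ("side","top"):
    p,d=env.grab_frame(n);cv2.imwrite(f"pics/{n}0.png",p[:,:,::-1]);np.save(f"pics/{n}0d.npy",d);np.save(f"pics/{n}0.npy",p)
    print(env.get_calibration(n))
    for q in ("cap","cap_rib","seat","collar","stand"):
        print(n,q,env.search_frame(q,n))
E
```

```text
pics
{'clock': np.float64(0.0), 'joint_positions': array([-1.411,  0.478,  0.022,  1.556, -0.012,  1.109, -0.083]), 'qvel': array([-0.002,  0.   ,  0.   ,  0.   ,  0.001, -0.002, -0.002]), 'joint_efforts': array([-1.0000e-03, -5.8287e+01,  1.5340e+00, -2.7261e+01, -5.4000e-02,
        1.7000e-02,  0.0000e+00]), 'tcp_pos': array([0.178, 0.65 , 0.222]), 'ee_rot': array([ 0.133,  0.991, -0.001, -0.   ]), 'ft_force': array([0.103, 0.154, 0.141]), 'wrist_torque': array([-0.001,  0.001,  0.007]), 'gripper_width': np.float64(0.088)}
0.0187
{'mtx': array([[361.85986085,   0.        , 321.20348462],
       [  0.        , 361.85986085, 202.87704433],
       [  0.        ,   0.        ,   1.        ]]), 'eye': array([0.29635965, 0.74484588, 0.70799622]), 'orientation': array([-0.10591622,  0.89081745, -0.43780896,  0.0595763 ])}
side cap [{'uv': [251.5, 280.6], 'confidence': 0.79}, {'uv': [448.7, 354.4], 'confidence': 0.78}, {'uv': [345.7, 292.2], 'confidence': 0.75}, {'uv': [232.8, 208.9], 'confidence': 0.34}]
side cap_rib [{'uv': [447.6, 354.9], 'confidence': 0.85}, {'uv': [255.2, 282.2], 'co
[... 356 characters left out ...]
  , 317.98670165],
       [  0.        , 484.78421363, 202.07041983],
       [  0.        ,   0.        ,   1.        ]]), 'eye': array([0.29760871, 0.01287737, 1.52357655]), 'orientation': array([-0.70291602,  0.70909823, -0.04121618,  0.03728248])}
top cap [{'uv': [248.9, 159.1], 'confidence': 0.98}, {'uv': [257.4, 225.8], 'confidence': 0.88}, {'uv': [220.4, 303.9], 'confidence': 0.63}]
top cap_rib [{'uv': [218.8, 306.0], 'confidence': 0.8}, {'uv': [253.6, 156.3], 'confidence': 0.67}, {'uv': [254.9, 226.4], 'confidence': 0.59}]
top seat [{'uv': [376.2, 152.3], 'confidence': 0.95}]
top collar [{'uv': [377.7, 154.4], 'confidence': 0.74}]
top stand [{'uv': [375.6, 154.0], 'confidence': 0.59}]
```

View pics/side0.png

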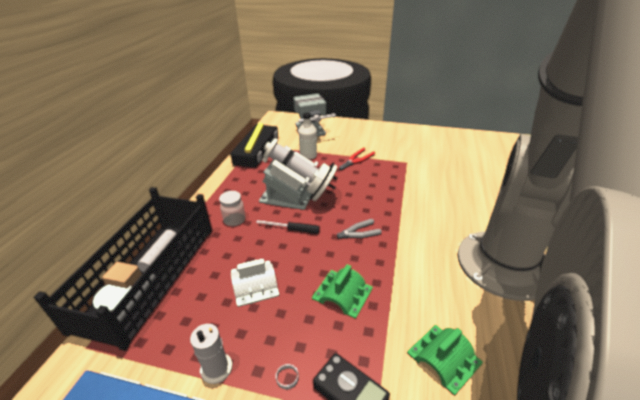

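View pics/top0.png

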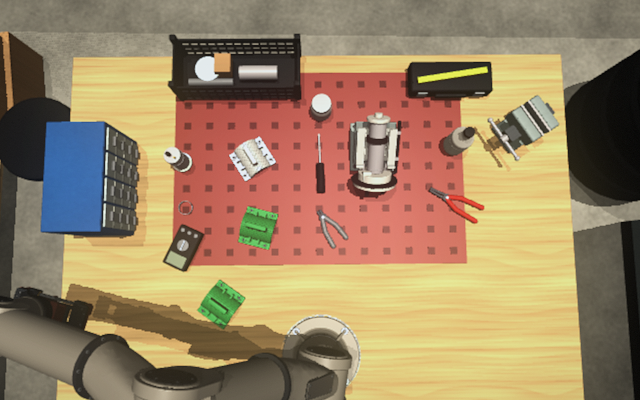

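Look-alikes for the cap: the silver cap is at top (252,158) and side (254,281). The green ones are at top (258,227) and (220,304), and side (344,290) and (446,355). The silver one fits the description, so I'll crop it and measure.

```bash
cat > h.py <<'E'
import numpy as np,cv2
from scipy.spatial.transform import Rotation as R
from bench import env
def cloud(n,d):
    c=env.get_calibration(n);K=c["mtx"];v,u=np.mgrid[0:400,0:640]
    p=np.stack([(u-K[0,2])/K[0,0]*d,(v-K[1,2])/K[1,1]*d,d],-1)
    w=p@R.from_quat(c["orientation"]).as_matrix().T+c["eye"]
    w[d==0]=np.nan
    return w
def proj(n,P):
    c=env.get_calibration(n);q=(np.asarray(P)-c["eye"])@R.from_quat(c["orientation"]).as_matrix()
    K=c["mtx"];return np.stack([q[...,0]/q[...,2]*K[0,0]+K[0,2],q[...,1]/q[...,2]*K[1,1]+K[1,2]],-1)
E
python3 - <<'E'
from h import *
T=np.load("pics/top0.npy");S=np.load("pics/side0.npy")
dT=np.load("pics/top0d.npy");dS=np.load("pics/side0d.npy")
for nm,im,(u0,u1,v0,v1) in (("ct",T,(220,290,125,190)),("cs",S,(215,295,250,310)),("st",T,(335,415,100,205)),("ss",S,(240,350,125,215))):
    cv2.imwrite(f"pics/{nm}.png",cv2.resize(im[v0:v1,u0:u1,::-1],None,fx=5,fy=5,interpolation=cv2.INTER_CUBIC))
for n,d,(u0,u1,v0,v1) in (("top",dT,(222,285,130,187)),("side",dS,(222,290,252,310))):
    w=cloud(n,d)[v0:v1,u0:u1].reshape(-1,3);w=w[np.isfinite(w[:,2])]
    print(n,"bench z",np.median(w[w[:,2]<.015][:,2]) if (w[:,2]<.015).any() else None)
    for lo,hi in ((.006,.012),(.02,.035),(.035,.05),(.05,.06),(.06,.085)):
        m=w[(w[:,2]>lo)&(w[:,2]<hi)]
        if len(m)>5:
            r=cv2.minAreaRect((m[:,:2]*1000).astype(np.float32));print(lo,hi,len(m),m.mean(0).round(4),r, m[:,2].max())
E
```

```text
top bench z 0.0014597658550735693
0.006 0.012 382 [0.6031 0.2096 0.0084] ((609.8228759765625, 208.98439025878906), (197.13157653808594, 180.763916015625), 89.92970275878906) 0.011971868899740334
0.02 0.035 396 [0.6045 0.2127 0.0289] ((607.3568725585938, 211.7548828125), (103.73929595947266, 97.91645812988281), 31.607271194458008) 0.03491039701605225
0.035 0.05 218 [0.6052 0.2122 0.0384] ((605.2251586914062, 213.6512908935547), (105.75175476074219, 74.77586364746094), 51.071353912353516) 0.04823958471149692
0.06 0.085 96 [0.6059 0.2125 0.0727] ((606.6332397460938, 213.096923828125), (63.66064453125, 13.775274276733398), 32.14197540283203) 0.08208298470111908
side bench z 0.002105773284420853
0.006 0.012 355 [0.5886 0.2442 0.0091] ((597.77783203125, 219.9422607421875), (111.87370300292969, 145.68563842773438), 32.68302536010742) 0.011976361903427546
0.02 0.035 408 [0.5976 0.2328 0.0284] ((610.71044921875, 210.043701171875), (99.67579650878906, 97.37277221679688), 31.963714599609375) 0.03499588047721558
0.035 0.05 391 [0.6067 0.2168 0.0394] ((608.8018188476562, 213.3863525390625), (99.49060821533203, 46.143001556396484), 33.290836334228516) 0.04976492315862224
0.05 0.06 81 [0.6078 0.2158 0.0549] ((607.01220703125, 215.55133056640625), (63.48649978637695, 5.188297748565674), 33.046085357666016) 0.059961856958724136
0.06 0.085 211 [0.609  0.2133 0.0702] ((609.625732421875, 212.1913604736328), (63.2646598815918, 18.259878158569336), 34.62295913696289) 0.07597992275840615
```

View pics/ct.png

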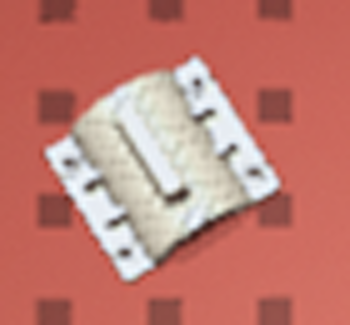

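View pics/st.png

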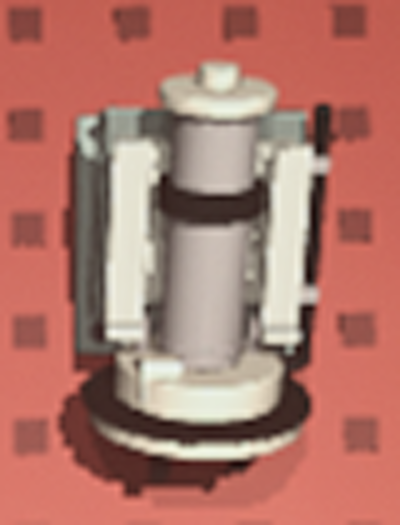

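View pics/ss.png

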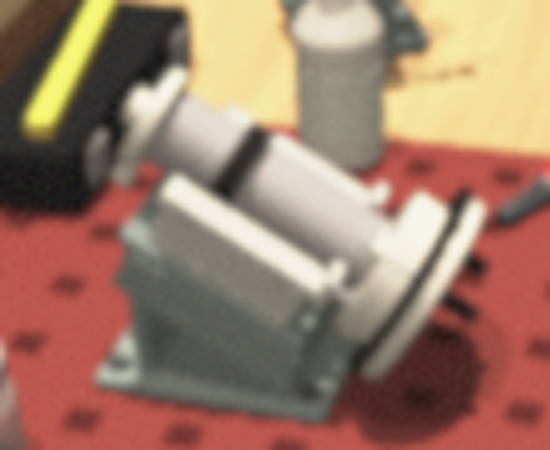

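Run:
```python
from h import *
from scipy.optimize import least_squares
W=[]
for n,(u0,u1,v0,v1) in (("top",(335,420,90,210)),("side",(240,350,125,215))):
    w=cloud(n,np.load(f"pics/{n}0d.npy"))[v0:v1,u0:u1].reshape(-1,3);w=w[np.isfinite(w[:,2])&(w[:,2]>.02)&(w[:,2]<.3)]
    W.append(w); print(n,len(w),w.min(0),w.max(0))
np.save("pics/u_top.npy",W[0]);np.save("pics/u_side.npy",W[1])
s=cloud("top",np.load("pics/top0d.npy"))
for v in range(95,205,5): print(v,[ (round(float(s[v,u,0]),3),round(float(s[v,u,1]),3),round(float(s[v,u,2]),3)) for u in (350,358,364,370,376,382,388,394)])
```

```text
top 3287 [ 0.47652757 -0.32179672  0.02049816] [ 0.81906393 -0.09563015  0.1990149 ]
side 4412 [ 0.48142659 -0.6554806   0.02003687] [0.90734606 0.00655792 0.19631771]
95 [(0.816, -0.103, -0.0), (0.817, -0.13, -0.004), (0.816, -0.149, -0.001), (0.816, -0.168, -0.002), (0.815, -0.187, 0.002), (0.814, -0.207, 0.004), (0.815, -0.227, -0.001), (0.816, -0.247, -0.002)]
100 [(0.798, -0.103, 0.004), (0.797, -0.128, 0.006), (0.799, -0.148, 0.0), (0.798, -0.168, 0.001), (0.798, -0.187, 0.003), (0.799, -0.207, -0.001), (0.799, -0.227, -0.002), (0.798, -0.246, -0.001)]
105 [(0.784, -0.103, -0.004), (0.783, -0.129, -0.001), (0.783, -0.148, -0.002), (0.782, -0.168, 0.0), (0.783, -0.188, -0.004), (0.782, -0.207, -0.001), (0.782, -0.226, -0.001), (0.783, -0.246, -0.004)]
110 [(0.766, -0.103, -0.002), (0.764, -0.128, 0.006), (0.767, -0.148, -0.004), (0.766, -0.167, -0.001), (0.765, -0.186, 0.002), (0.764, -0.205, 0.005), (0.764, -0.225, 0.005), (0.766, -0.246, -0.004)]
115 [(0.748, -0.102, 0.005), (0.748, -0.128, 0.004), (0.75, -0.148, -0.004), (0.75, -0.167, -0.003), (0.693, -0.162, 0.188), (0.75, 
[... 2669 characters left out ...]
.503, -0.148, 0.121), (0.503, -0.166, 0.122), (0.502, -0.183, 0.124), (0.503, -0.202, 0.117), (0.505, -0.221, 0.103)]
190 [(0.505, -0.098, -0.0), (0.505, -0.124, -0.002), (0.489, -0.131, 0.115), (0.489, -0.148, 0.117), (0.488, -0.166, 0.118), (0.488, -0.183, 0.12), (0.49, -0.203, 0.104), (0.504, -0.238, 0.002)]
195 [(0.49, -0.098, -0.004), (0.489, -0.123, 0.002), (0.481, -0.136, 0.064), (0.488, -0.161, 0.003), (0.488, -0.18, 0.005), (0.489, -0.2, -0.002), (0.488, -0.218, 0.003), (0.488, -0.237, 0.0)]
200 [(0.474, -0.098, -0.005), (0.472, -0.123, 0.006), (0.473, -0.142, -0.0), (0.472, -0.161, 0.003), (0.472, -0.18, 0.002), (0.473, -0.2, -0.005), (0.472, -0.218, 0.001), (0.472, -0.237, 0.002)]
```

```bash
cat > fit.py <<'E'
from h import *
from scipy.optimize import least_squares
def frame(p):
    return np.array(p[:3]),R.from_euler("ZYX",[p[3],-p[4],p[5]]).as_matrix()
if __name__=="__main__":
  Ts,Ss=np.load("pics/u_top.npy"),np.load("pics/u_side.npy")
  def model(q):
    x,y,z=q.T;r=np.hypot(y,z)
    # can, collar, rails
    D=[]
    can=np.where((x>-55)&(x<55)&(z>2),abs(r-25),99)
    dx=np.maximum(abs(x-26)-8,0);dr=r-32
    col=np.where(z>2,np.where(dx>0,np.where(dr>0,np.hypot(dx,dr),np.where(r>25,dx,99)),abs(dr)),99)
    rail=np.where((abs(abs(y)-47)<10)&(x>-50)&(x<50),abs(z),99)
    a=np.stack([can,col,rail]);return a
  for nm,P in (("top",Ts),("side",Ss),("both",np.vstack([Ts,Ss]))):
    P=P*1000
    def res(p):
        t,M=frame(p);a=model((P-t)@M).min(0);return np.minimum(a,8)
    best=None
    for x0 in (600,607,614,620):
        o=least_squares(res,[x0,-165,122,.03,np.pi/6,0],x_scale=[5,5,5,.05,.05,.05],loss="soft_l1",f_scale=2,diff_step=1e-4)
        if best is None or o.cost<best.cost:best=o
    p=best.x;t,M=frame(p);a=model((P-t)@M)
    k=a.argmin(0);g=a.min(0)<6
    print(nm,p[:3].round(1),np.degrees(p[3:]).round(2),best.cost,[(int(((k==i)&g).sum()),round(float(a[i][(k==i)&g].mean()),2)) for i in range(3)])
    q=(P-t)@M
    # lugs and ends
    l=q[(q[:,2]>3)&(q[:,2]<14)&(abs(abs(q[:,1])-47)<9)&(abs(q[:,0])<75)]
    print("lug x",l[:,0].round(0)[:60], "rail ends",)
    np.save(f"pics/fit_{nm}.npy",p)
E
python3 fit.py
```

```text
top [ 614.9 -166.9  121.6] [-1.55 30.08  0.11] 29725.106629228823 [(497, 1.67), (125, 1.67), (429, 2.1)]
lug x [ 55.  55.  49.  49.  51.  47.  49.  43.  42.  42.  40.  36.  37.  34.
  33.  26.  28.  22.  20.  19.  14.  16.  10.  12.   8.  10.   4.   4.
   4.   3.  -2.  -0.  -8.  -7.  -6.  -6. -14. -17. -17. -15. -15. -20.
 -20. -19. -24. -21. -22. -21. -21. -26. -25. -27. -27. -35. -37. -42.
 -40. -43. -49. -46.] rail ends
side [ 618.2 -170.6  122.9] [-1.61 29.9  -0.18] 47140.79183861961 [(384, 1.28), (93, 1.12), (216, 1.24)]
lug x [-20. -56. -55. -57.  47.  38. -56. -59. -61. -58. -60. -55. -54. -57.
 -59. -56. -58. -61. -55.] rail ends
both [ 615.  -168.5  121.2] [-1.01 30.04 -0.64] 77370.68844728969 [(889, 1.8), (207, 1.78), (645, 1.88)]
lug x [ 56.  54.  50.  50.  50.  50.  51.  47.  48.  44.  41.  42.  42.  39.
  35.  35.  35.  36.  36.  33.  27.  28.  23.  20.  20.  17.  17.  18.
  13.  14.  15.  11.  11.  11.  12.   8.   8.   9.   5.   5.   5.   1.
  -1.  -0.  -5.  -7.  -7. -11. -14. -17. -16. -17. -17. -16. -16. -20.
 -20. -19. -23. -22.] rail ends
```

```bash
cat >> h.py <<'E'
def yawy(q):  # world yaw of tool y, deg
    M=R.from_quat(q).as_matrix();return np.degrees(np.arctan2(M[1,1],M[0,1]))
def togo(target_grasp_mm,yaw=None):
    s=env.observe();M=R.from_quat(s["ee_rot"]).as_matrix()
    t=np.array(target_grasp_mm)-s["tcp_pos"]*1000-env.tcp_to_grasp*1000*M[:,2]*-1
    y=yawy(s["ee_rot"])
    print("tcp",(s["tcp_pos"]*1000).round(1),"yaw y",round(y,2),"F",s["ft_force"].round(1),"w",round(s["gripper_width"]*1000,1),"t",round(s["clock"],2))
    print("tool delta",(M.T@t).round(1), "turn", None if yaw is None else round(-((yaw-y+180)%360-180),2))
E
python3 - <<'E'
from h import *
# refine cap: rib top points from both views + overlay corners
for n,(u0,u1,v0,v1) in (("top",(222,285,130,187)),("side",(222,290,252,310))):
    w=cloud(n,np.load(f"pics/{n}0d.npy"))[v0:v1,u0:u1].reshape(-1,3)*1000
    m=w[np.isfinite(w[:,2])&(w[:,2]>69)];r=cv2.minAreaRect(m[:,:2].astype(np.float32));print(n,r,m[:,2].mean())
    m=w[np.isfinite(w[:,2])&(w[:,2]>20)];r=cv2.minAreaRect(m[:,:2].astype(np.float32));print(n,r)
c=np.array([608,212.8]);a=np.radians(32.3)
g=c+22*np.array([np.cos(a),np.sin(a)]);print(g)
togo([g[0],g[1],180],122.3)
E
```

```text
top ((606.7230224609375, 213.0067901611328), (63.66255187988281, 13.705511093139648), 32.45565414428711) 73.5687685343427
top ((607.3568725585938, 211.7548828125), (103.73929595947266, 97.91645812988281), 31.607271194458008)
side ((610.3775634765625, 210.63018798828125), (62.80768966674805, 15.348090171813965), 33.94483947753906) 73.0200296149641
side ((610.7306518554688, 210.0562744140625), (99.72334289550781, 97.37277221679688), 31.963714599609375)
[626.59576033 224.55575169]
tcp [178.6 651.  222.7] yaw y 74.66 F [ 0.1 -0.6  0.4] w 87.4 t 0.6
tool delta [-544.9 -292.7   61.4] turn -47.64
```

Call:
{"fn": "apply_moves", "kwargs": {
  "deltas": [0,0,0,-6.8,0,0,0,0,-6.8,0,0,0,0,-6.8,0,0,0,0,-6.8,0,0,0,0,-6.8,0,0,0,0,-6.8,0,0,0,0,-6.8,0,0,0,0,0,0],
  "newtons": 10
}}

```text
clock: 1.27
tcp_pos: [0.1788, 0.6509, 0.2226]
ee_rot: [-0.28, 0.96, 0.0, -0.0]
ft_force: [-0.2, 0.5, -0.3]
gripper_width: 0.0878
```

Run:
```python
from h import *
togo([626.6,224.6,180],122.3)
print(env.observe()["joint_positions"].round(2))
```

```text
tcp [178.8 650.9 222.6] yaw y 122.48 F [-0.2  0.5 -0.3] w 87.8 t 1.27
tool delta [-148.8 -600.1   61.3] turn 0.18
[-1.29  0.48 -0.16  1.55  0.08  1.12  0.68]
```

Call:
{"fn": "apply_moves", "kwargs": {
  "deltas": [-9.3,-37.5,0,0,0,-9.3,-37.5,0,0,0,-9.3,-37.5,0,0,0,-9.3,-37.5,0,0,0,-9.3,-37.5,0,0,0,-9.3,-37.5,0,0,0,-9.3,-37.5,0,0,0,-9.3,-37.5,0,0,0,-9.3,-37.5,0,0,0,-9.3,-37.5,0,0,0,-9.3,-37.5,0,0,0,-9.3,-37.5,0,0,0]
}}

```text
clock: 2.27
tcp_pos: [0.5144, 0.3285, 0.223]
ee_rot: [-0.276, 0.961, 0.0, 0.0]
ft_force: [0.2, 0.3, 0.1]
gripper_width: 0.0877
```

Run:
```python
from h import *
togo([627.1,223.6,120],122.3)
```

```text
tcp [514.4 328.5 223. ] yaw y 122.01 F [0.2 0.3 0.1] w 87.7 t 2.27
tool delta [ -39.9 -148.7  121.7] turn -0.29
```

Call:
{"fn": "apply_moves", "kwargs": {
  "deltas": [-8,-29.8,10,0,0,-8,-29.8,10,0,0,-8,-29.8,10,0,0,-8,-29.8,10,0,0,-8,-29.8,10,0,0,0,0,10,0,0,0,0,0,0,0,0,0,0,0,0]
}}

```text
clock: 2.93
tcp_pos: [0.6257, 0.2258, 0.1621]
ee_rot: [-0.277, 0.961, 0.0, -0.001]
ft_force: [-0.3, 1.4, 0.1]
gripper_width: 0.0879
```

Run:
```python
from h import *
togo([627.1,223.6,64],122.3)
for n in ("side","top"):
    p,d=env.grab_frame(n);np.save(f"pics/{n}1d.npy",d);np.save(f"pics/{n}1.npy",p)
    c=proj(n,np.array([.627,.2236,.09])).astype(int);print(n,c)
    cr=p[max(c[1]-60,0):c[1]+60,c[0]-80:c[0]+80,::-1]
    cv2.imwrite(f"pics/{n}1.png",cv2.resize(cr,None,fx=4,fy=4,interpolation=cv2.INTER_CUBIC))
```

```text
tcp [625.7 225.8 162.1] yaw y 122.14 F [-0.3  1.4  0.1] w 87.9 t 2.93
tool delta [ -0.2  -2.7 116.8] turn -0.16
side [240 260]
top [244 146]
```

View pics/side1.png

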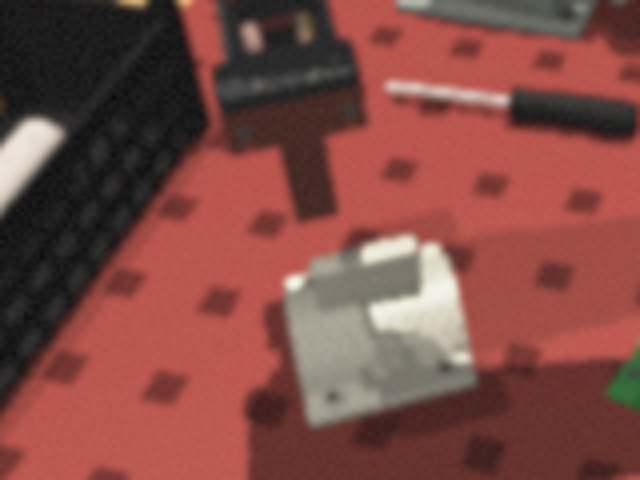

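View pics/top1.png

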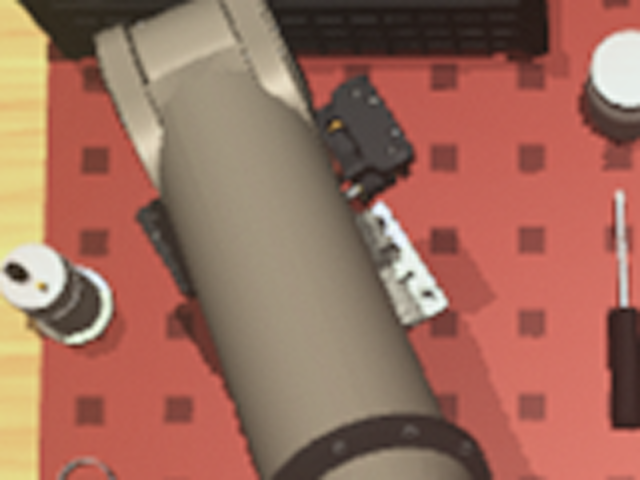

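Run:
```python
from h import *
w=cloud("side",np.load("pics/side1d.npy"))*1000
s=env.observe();M=R.from_quat(s["ee_rot"]).as_matrix()
q=(w-s["tcp_pos"]*1000)@M
m=q[225:262,225:258].reshape(-1,3);m=m[(m[:,2]<3)&(m[:,2]>-45)&(m[:,2]>-30)&(abs(m[:,0])<25)&(abs(m[:,1])<80)]
print(len(m))
for z in range(-30,3,5):
    k=m[(m[:,2]>=z)&(m[:,2]<z+5)]
    if len(k):print(z,len(k),np.percentile(k[:,0],[2,50,98]).round(1),np.percentile(k[:,1],[5,50,95]).round(1))
print(m[:,2].max())
```

```text
113
-30 18 [-9.6  0.8 11.5] [50.4 51.9 52.9]
-25 20 [-9.2  2.1 11.6] [49.3 50.4 51.7]
-20 21 [-10.1   0.8  10.8] [49.2 51.  52. ]
-15 18 [-8.2 -0.3 11.5] [49.2 50.7 51.5]
-10 23 [-9.4  1.  11.6] [49.  50.5 52. ]
-5 13 [-9.6  0.6 10.9] [48.6 50.6 52.4]
-0.5032874405255728
```

Call:
{"fn": "apply_moves", "kwargs": {
  "deltas": [0,-1.3,25,0,0,0,-1.4,25,0,0,0,0,25,0,0,0,0,20,0,0,0,0,12,0,0,0,0,8,0,0,0,0,1.5,0,0,0,0,0,0,0]
}}

```text
clock: 3.7
tcp_pos: [0.6281, 0.2237, 0.0468]
ee_rot: [-0.278, 0.961, 0.0, 0.0]
ft_force: [-0.4, 0.2, 0.4]
gripper_width: 0.0878
```

Run:
```python
from h import *
togo([627.1,223.6,64],122.3)
```

```text
tcp [628.1 223.7  46.8] yaw y 122.28 F [-0.4  0.2  0.4] w 87.8 t 3.7
tool delta [0.9 0.5 1.5] turn -0.02
```

Call:
{"fn": "apply_moves", "kwargs": {
  "deltas": [0,0,0,0,0.6,0,0,0,0,0.8,0,0,0,0,0.8,0,0,0,0,1,0,0,0,0,1,0,0,0,0,1,0,0,0,0,1,0,0,0,0,1],
  "newtons": 10
}}

```text
clock: 4.37
tcp_pos: [0.6279, 0.223, 0.0462]
ee_rot: [-0.278, 0.961, 0.0, -0.0]
ft_force: [-0.2, -0.2, 0.1]
gripper_width: 0.0383
```

Call:
{"fn": "apply_moves", "kwargs": {
  "deltas": [0,0,0,0,1,0,0,0,0,1,0,0,0,0,1,0,0,0,0,1,0,0,0,0,1,0,0,0,0,1],
  "newtons": 10
}}

```text
clock: 4.87
tcp_pos: [0.6281, 0.2228, 0.0461]
ee_rot: [-0.278, 0.961, -0.0, 0.0]
ft_force: [0.2, -0.7, -0.1]
gripper_width: 0.0142
```

Call:
{"fn": "apply_moves", "kwargs": {
  "deltas": [0,0,-5,0,1,0,0,-5,0,1,0,0,-7,0,1,0,0,-10,0,1,0,0,-15,0,1,0,0,-20,0,1,0,0,-20,0,1,0,0,-20,0,1,0,0,0,0,1]
}}

```text
clock: 5.62
tcp_pos: [0.6306, 0.2241, 0.1536]
ee_rot: [-0.278, 0.961, 0.001, 0.004]
ft_force: [1.3, 0.6, -2.4]
gripper_width: 0.0138
```

Run:
```python
from h import *
togo([627.1,223.6,64],122.3)
s=env.observe();print(s["wrist_torque"].round(3))
for n in ("side",):
    p,d=env.grab_frame(n);np.save(f"pics/{n}2d.npy",d);np.save(f"pics/{n}2.npy",p)
    c=proj(n,s["tcp_pos"]).astype(int);print(n,c)
    cr=p[max(c[1]-60,0):c[1]+60,c[0]-80:c[0]+80,::-1]
    cv2.imwrite(f"pics/{n}2.png",cv2.resize(cr,None,fx=4,fy=4,interpolation=cv2.INTER_CUBIC))
```

```text
tcp [630.6 224.1 153.6] yaw y 122.24 F [ 1.3  0.6 -2.4] w 13.8 t 5.62
tool delta [  3.9   1.6 108.2] turn -0.06
[ 0.139 -0.156  0.007]
side [235 240]
```

View pics/side2.png

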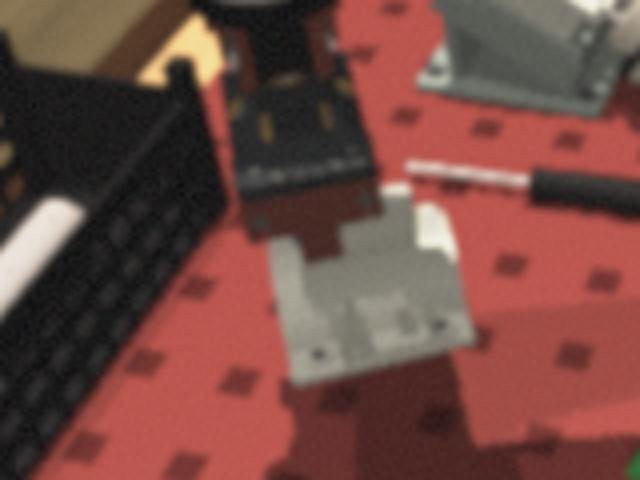

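Call:
{"fn": "apply_moves", "kwargs": {
  "deltas": [0,0,15,0,1,0,0,20,0,1,0,0,15,0,1,0,0,10,0,1,0,0,5,0,1,0,0,0,0,1,0,0,0,0,1]
}}

```text
clock: 6.25
tcp_pos: [0.628, 0.2231, 0.0831]
ee_rot: [-0.278, 0.961, -0.0, -0.0]
ft_force: [0.0, 0.3, -3.2]
gripper_width: 0.0139
```

```bash
cat >> h.py <<'E'
def st(snap=None,half=(80,60),cam="side",off=(0,0)):
    s=env.observe();print("t",round(s["clock"],2),"tcp",(s["tcp_pos"]*1000).round(1),"F",s["ft_force"].round(2),"T",s["wrist_torque"].round(3),"w",round(s["gripper_width"]*1000,1),"yaw",yawy(s["ee_rot"]).round(1))
    if snap:
        p,d=env.grab_frame(cam);np.save(f"pics/{snap}d.npy",d);np.save(f"pics/{snap}.npy",p)
        c=proj(cam,s["tcp_pos"]).astype(int)+np.array(off);v0=max(c[1]-half[1],0);u0=max(c[0]-half[0],0);print("crop origin",u0,v0)
        cv2.imwrite(f"pics/{snap}.png",cv2.resize(p[v0:c[1]+half[1],u0:c[0]+half[0],::-1],None,fx=4,fy=4,interpolation=cv2.INTER_CUBIC))
        return p,d
E
python3 -c "
from h import *
st()"
```

```text
t 6.25 tcp [628.  223.1  83.1] F [ 0.01  0.27 -3.2 ] T [ 0.04  -0.092 -0.008] w 13.9 yaw 122.3
```

Call:
{"fn": "apply_moves", "kwargs": {
  "deltas": [0,0,0,0,1,0,0,0,0,1,0,0,0,0,1,0,0,0,0,1],
  "newtons": 6
}}

```text
clock: 6.58
tcp_pos: [0.6283, 0.2232, 0.0838]
ee_rot: [-0.278, 0.961, 0.0, 0.001]
ft_force: [0.4, -0.5, -3.2]
gripper_width: 0.0139
```

```bash
python3 -c "
from h import *
st('s3')"
```

```text
t 6.58 tcp [628.3 223.2  83.8] F [ 0.37 -0.55 -3.19] T [ 0.082 -0.006  0.011] w 13.9 yaw 122.3
crop origin 160 202
```

View pics/s3.png

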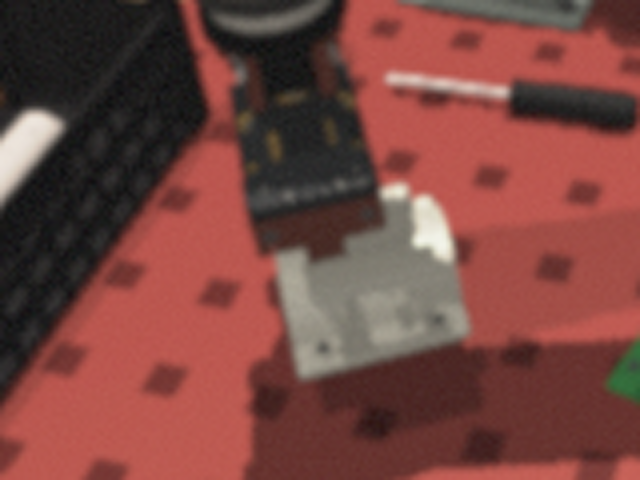

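```bash
cat >> h.py <<'E'
def tilt(snap,show=True):
    "cap pitch from flange pts in tool frame. run right after st(snap)"
    s=env.observe();M=R.from_quat(s["ee_rot"]).as_matrix()
    q=(cloud("side",np.load(f"pics/{snap}d.npy"))*1000-s["tcp_pos"]*1000)@M
    for sg in (1,-1):
        # near side flange: |y| 44..60
        m=q[(sg*q[...,1]>44)&(sg*q[...,1]<60)&(abs(q[...,0]+0)<95)&(q[...,2]>15)&(q[...,2]<100)]
        m=m[m[:,2]<(s["tcp_pos"][2]*1000-4)]
        if len(m)>20:
            # lower boundary per x bin
            b=[(x,np.percentile(m[(m[:,0]>=x-4)&(m[:,0]<x+4)][:,2],50)) for x in range(-90,90,8) if ((m[:,0]>=x-4)&(m[:,0]<x+4)).sum()>3]
            b=np.array(b);k=np.polyfit(b[:,0],b[:,1],1)
            print(sg,len(m),"tilt deg",np.degrees(np.arctan(k[0])).round(1),"x range",m[:,0].min().round(1),m[:,0].max().round(1),"y",np.percentile(sg*m[:,1],[5,50,95]).round(1),b.round(0).tolist() if show else "")
E
python3 -c "
from h import *
tilt('s3')"
```

```text
1 330 tilt deg -0.4 x range -81.6 89.3 y [45.1 52.4 58.1] [[-26.0, 38.0], [-18.0, 38.0], [-10.0, 36.0], [-2.0, 38.0], [6.0, 36.0], [14.0, 38.0], [22.0, 38.0], [30.0, 37.0], [38.0, 36.0], [46.0, 37.0], [54.0, 36.0], [62.0, 37.0], [70.0, 38.0]]
```

Call:
{"fn": "apply_moves", "kwargs": {
  "deltas": [0,0,4,0,1,0,0,4,0,1,0,0,0,0,1,0,0,0,0,1],
  "newtons": 4
}}

```text
clock: 6.97
tcp_pos: [0.6275, 0.2229, 0.0745]
ee_rot: [-0.278, 0.961, -0.0, -0.001]
ft_force: [0.4, 1.4, -3.4]
gripper_width: 0.0139
```

```bash
python3 -c "
from h import *
st('s4');tilt('s4')"
```

```text
t 6.97 tcp [627.5 222.9  74.5] F [ 0.42  1.44 -3.43] T [ 0.066 -0.024  0.033] w 13.9 yaw 122.3
crop origin 161 205
1 326 tilt deg 11.7 x range -72.7 80.2 y [45.  51.9 58. ] [[-42.0, 35.0], [-34.0, 33.0], [-26.0, 33.0], [-18.0, 36.0], [-10.0, 39.0], [-2.0, 38.0], [6.0, 42.0], [14.0, 44.0], [22.0, 45.0], [30.0, 47.0], [38.0, 48.0], [46.0, 49.0], [54.0, 53.0]]
```

Call:
{"fn": "apply_moves", "kwargs": {
  "deltas": [0,0,0,0,1,0,0,0,0,1,0,0,0,0,1],
  "newtons": 4
}}

```text
clock: 7.27
tcp_pos: [0.628, 0.2231, 0.0753]
ee_rot: [-0.278, 0.961, 0.0, 0.0]
ft_force: [-0.6, -0.5, -3.1]
gripper_width: 0.0142
```

```bash
python3 -c "
from h import *
st('s5');tilt('s5')"
```

```text
t 7.27 tcp [628.  223.1  75.3] F [-0.63 -0.53 -3.06] T [ 0.071 -0.     0.026] w 14.2 yaw 122.3
crop origin 161 204
1 326 tilt deg 12.0 x range -74.4 88.1 y [45.  52.4 57.6] [[-42.0, 34.0], [-34.0, 33.0], [-26.0, 32.0], [-18.0, 36.0], [-10.0, 38.0], [-2.0, 39.0], [6.0, 42.0], [14.0, 44.0], [22.0, 44.0], [30.0, 47.0], [38.0, 48.0], [46.0, 49.0], [54.0, 53.0]]
```

View pics/s5.png

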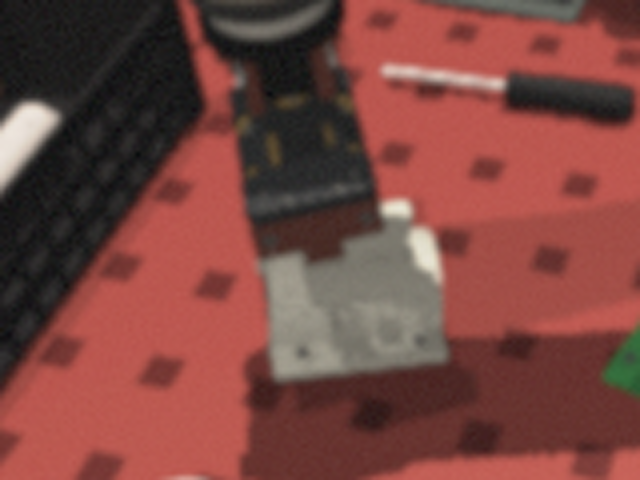

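Call:
{"fn": "apply_moves", "kwargs": {
  "deltas": [0,0,0,0,1,0,0,0,0,1,0,0,0,0,1,0,0,0,0,1],
  "newtons": 3.2
}}

```text
clock: 7.65
tcp_pos: [0.6279, 0.223, 0.0752]
ee_rot: [-0.278, 0.961, 0.0, -0.0]
ft_force: [-0.1, 0.4, -2.9]
gripper_width: 0.014
```

```bash
python3 -c "
from h import *
st('s6');tilt('s6')"
```

```text
t 7.65 tcp [627.9 223.   75.2] F [-0.09  0.39 -2.9 ] T [ 0.043 -0.021 -0.   ] w 14.0 yaw 122.3
crop origin 161 204
1 328 tilt deg 11.5 x range -64.2 81.0 y [45.3 52.6 57.5] [[-42.0, 34.0], [-34.0, 34.0], [-26.0, 31.0], [-18.0, 37.0], [-10.0, 38.0], [-2.0, 40.0], [6.0, 42.0], [14.0, 44.0], [22.0, 45.0], [30.0, 46.0], [38.0, 47.0], [46.0, 48.0], [54.0, 53.0]]
```

Call:
{"fn": "apply_moves", "kwargs": {
  "deltas": [0,0,-6,0,1,0,0,-6,0,1,0,0,6,0,1,0,0,6,0,1,0,0,0,0,1],
  "newtons": 3.5
}}

```text
clock: 8.12
tcp_pos: [0.6269, 0.2227, 0.0736]
ee_rot: [-0.278, 0.961, -0.0, -0.001]
ft_force: [-0.3, 0.0, -4.0]
gripper_width: 0.0141
```

```bash
python3 -c "
from h import *
st('s7');tilt('s7')"
```

```text
t 8.12 tcp [626.9 222.7  73.6] F [-0.32  0.04 -3.98] T [0.099 0.015 0.024] w 14.1 yaw 122.3
crop origin 162 205
1 324 tilt deg 14.1 x range -91.7 89.3 y [44.9 51.9 57.8] [[-42.0, 32.0], [-34.0, 33.0], [-26.0, 33.0], [-18.0, 36.0], [-10.0, 39.0], [-2.0, 40.0], [6.0, 43.0], [14.0, 46.0], [22.0, 47.0], [30.0, 50.0], [38.0, 50.0], [46.0, 54.0], [54.0, 55.0]]
```

Call:
{"fn": "apply_moves", "kwargs": {
  "deltas": [0,0,-7,0,1,0,0,-7,0,1,0,0,13,0,1,0,0,0,0,1,0,0,-6,0,1,0,0,-6,0,1,0,0,13,0,1,0,0,0,0,1],
  "newtons": 3.5
}}

```text
clock: 8.83
tcp_pos: [0.6273, 0.2228, 0.0737]
ee_rot: [-0.278, 0.961, -0.0, -0.001]
ft_force: [-0.8, 0.3, -4.2]
gripper_width: 0.014
```

```bash
python3 -c "
from h import *
st('s8');tilt('s8')"
```

```text
t 8.83 tcp [627.3 222.8  73.7] F [-0.77  0.28 -4.24] T [0.056 0.029 0.025] w 14.0 yaw 122.3
crop origin 161 205
1 337 tilt deg 20.8 x range -93.7 84.5 y [45.  52.9 57.8] [[-50.0, 31.0], [-42.0, 29.0], [-34.0, 30.0], [-26.0, 36.0], [-18.0, 38.0], [-10.0, 41.0], [-2.0, 45.0], [6.0, 49.0], [14.0, 51.0], [22.0, 54.0], [30.0, 58.0], [38.0, 62.0], [46.0, 63.0]]
```

View pics/s8.png

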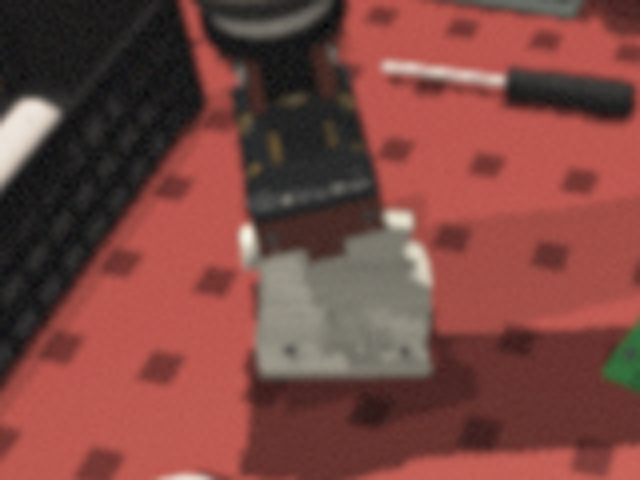

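Call:
{"fn": "apply_moves", "kwargs": {
  "deltas": [0,0,-12,0,1,0,0,-12,0,1,0,0,-12,0,1,0,0,13,0,1,0,0,0,0,1,0,0,-8,0,1,0,0,-8,0,1,0,0,16,0,1,0,0,0,0,1],
  "newtons": 3.5
}}

```text
clock: 9.63
tcp_pos: [0.6272, 0.2228, 0.0973]
ee_rot: [-0.278, 0.961, -0.0, -0.001]
ft_force: [-1.6, -0.6, -3.6]
gripper_width: 0.014
```

```bash
python3 -c "
from h import *
st('s9');tilt('s9')"
```

```text
t 9.63 tcp [627.2 222.8  97.3] F [-1.6  -0.56 -3.6 ] T [ 0.069  0.045 -0.003] w 14.0 yaw 122.3
crop origin 160 198
1 335 tilt deg 24.2 x range -73.0 94.6 y [44.7 52.3 57.7] [[-50.0, 27.0], [-42.0, 29.0], [-34.0, 30.0], [-26.0, 37.0], [-18.0, 40.0], [-10.0, 43.0], [-2.0, 49.0], [6.0, 52.0], [14.0, 53.0], [22.0, 57.0], [30.0, 61.0], [38.0, 66.0]]
```

View pics/s9.png

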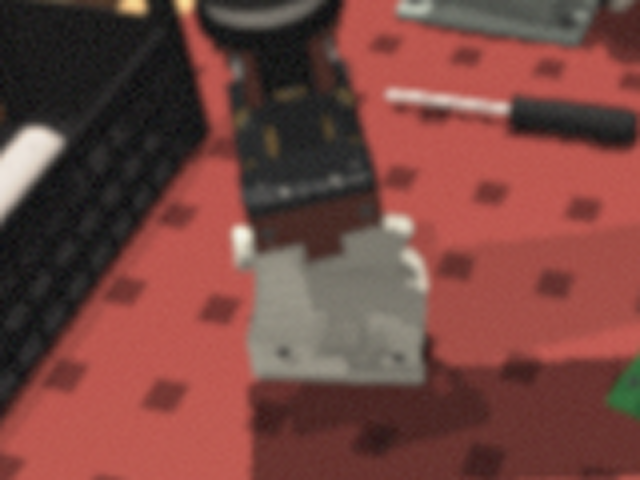

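```bash
cat > capfit.py <<'E'
from h import *
from scipy.optimize import least_squares
def sd(q):
    x,y,z=q.T;r=np.hypot(y,z);y=abs(y);inx=abs(x)<50
    ex=np.maximum(abs(x)-50,0)
    L=[np.where((z>4),np.hypot(r-39,ex),99),
       np.where((y>36)&(y<60),np.hypot(z-8,ex),99),
       np.where((z>-3)&(z<10),np.hypot(y-58,ex),99),
       np.where((y<8)&(abs(x)<34),abs(z-73),99),
       np.where((z>38)&(z<74)&(abs(x)<34),abs(y-7),99),
       np.where((z>38)&(z<74)&(y<8),abs(abs(x)-32),99),
       np.where(((r>27)&(r<39)&(z>0))|((y>30)&(y<58)&(z>0)&(z<8)),abs(abs(x)-50),99)]
    return np.min(L,0)
def fit(snap,init=(22,0,46,25),cam="side",tool=True,sgn=1,verbose=True):
    """pose of cap in tool frame: cap x along -sgn*tool x at level; init: tool x of origin, y, z(down), tilt deg"""
    s=env.observe();M=R.from_quat(s["ee_rot"]).as_matrix()
    im=np.load(f"pics/{snap}.npy").astype(int);d=np.load(f"pics/{snap}d.npy")
    w=cloud(cam,d)*1000
    q=(w-s["tcp_pos"]*1000)@M
    hsv=cv2.cvtColor(im.astype(np.uint8),cv2.COLOR_RGB2HSV)
    grey=(hsv[...,1]<70)&(hsv[...,2]>95)
    m=grey&(np.abs(q-np.array([init[0],0,init[2]-30])).max(-1)<75)&(w[...,2]>8)
    P=q[m]
    B=np.array([[-1,0,0],[0,1,0],[0,0,-1.]]).T # cap axes in tool frame
    def tr(p):
        # tilt about cap y: +x end up
        Rt=B@R.from_euler("ZYX",[p[4],-p[3],p[5]]if len(p)>4 else [0,-p[3],0],degrees=True).as_matrix()
        return (P-p[:3])@Rt
    def res(p): return np.minimum(sd(tr(p)),10)
    p0=list(init)+[0,0]
    o=least_squares(res,p0,x_scale=[3,3,3,3,3,3],loss="soft_l1",f_scale=2,diff_step=1e-3)
    e=sd(tr(o.x))
    print("capfit n",len(P),"x,y,z",o.x[:3].round(1),"tilt,yaw,roll",o.x[3:].round(1),"med err",np.median(e).round(2),"in",(e<4).mean().round(2))
    # pivot in cap frame of the grasp pt (tool 0,0,-18.7)
    Rt=B@R.from_euler("ZYX",[o.x[4],-o.x[3],o.x[5]],degrees=True).as_matrix()
    g=(np.array([0,0,-18.7])-o.x[:3])@Rt;print("grasp in cap",g.round(1))
    return o.x
if __name__=="__main__":
    import sys
    fit(sys.argv[1])
E
python3 capfit.py s9
```

```text
capfit n 1489 x,y,z [-7.  -1.  53.8] tilt,yaw,roll [25.3 -0.1  0.5] med err 0.83 in 0.94
grasp in cap [24.7  1.5 68.5]
```

Call:
{"fn": "apply_moves", "kwargs": {
  "deltas": [0,0,0,0,1,0,0,-5,0,1,0,0,-10,0,1,0,0,-15,0,1,0,0,-20,0,1,0,0,-20,0,1,0,0,-25,0,1,0,0,-25,0,1,0,0,-20,0,1,0,0,-10,0,1,0,0,0,0,1],
  "newtons": 10
}}

```text
clock: 10.6
tcp_pos: [0.6295, 0.2236, 0.2522]
ee_rot: [-0.278, 0.961, 0.0, 0.003]
ft_force: [0.4, 0.4, -2.5]
gripper_width: 0.0142
```

```bash
python3 -c "
from h import *
st('s10')
from capfit import fit
fit('s10')"
```

```text
t 10.6 tcp [629.5 223.6 252.2] F [ 0.44  0.37 -2.48] T [ 0.078 -0.049  0.012] w 14.2 yaw 122.2
crop origin 148 145
capfit n 1939 x,y,z [-8.  -1.2 51.1] tilt,yaw,roll [25.3  0.1  0.2] med err 0.75 in 0.94
grasp in cap [22.6  1.4 66.6]
```

Call:
{"fn": "apply_moves", "kwargs": {
  "deltas": [0,0,0,5,1,0,0,0,6,1,0,0,0,6,1,0,0,0,6,1,0,0,0,6,1,0,0,0,4.8,1,0,0,0,0,1]
}}

```text
clock: 11.23
tcp_pos: [0.6269, 0.2228, 0.2461]
ee_rot: [0.015, 1.0, -0.001, -0.001]
ft_force: [0.0, 0.3, -2.8]
gripper_width: 0.0141
```

```bash
python3 -c "
from h import *
togo([573.8,-168.2,271],88.4)"
```

```text
tcp [626.9 222.8 246.1] yaw y 88.3 F [ 0.   0.3 -2.8] w 14.1 t 11.23
tool delta [  41.5 -392.4   -5.4] turn -0.1
```

Call:
{"fn": "apply_moves", "kwargs": {
  "deltas": [1.5,-15,0,0,1,2.5,-25,0,0,1,3.5,-35,0,0,1,4,-38,0,0,1,4,-38,0,0,1,4,-38,0,0,1,4,-38,0,0,1,4,-38,0,0,1,4,-38,0,0,1,4,-38,0,0,1,3,-30,0,0,1,2,-20,0,0,1]
}}

```text
clock: 12.23
tcp_pos: [0.5744, -0.1724, 0.2477]
ee_rot: [0.015, 1.0, -0.001, -0.001]
ft_force: [-0.4, -0.0, -3.5]
gripper_width: 0.0137
```

Call:
{"fn": "apply_moves", "kwargs": {
  "deltas": [0,0,5,0,1,0,0,5,0,1,0,0,5,0,1,0,0,5,0,1,0,0,0,0,1,0,0,0,0,1]
}}

```text
clock: 12.73
tcp_pos: [0.5768, -0.1655, 0.2275]
ee_rot: [0.012, 1.0, 0.0, -0.001]
ft_force: [-0.3, -0.1, -3.7]
gripper_width: 0.0139
```

```bash
python3 -c "
from h import *
togo([573.8,-168.2,243.5],88.4)
st('s11',half=(80,75))
from capfit import fit
fit('s11',init=(-8,0,51,25))"
```

```text
tcp [ 576.8 -165.5  227.5] yaw y 88.59 F [-0.3 -0.1 -3.7] w 13.9 t 12.73
tool delta [ 2.9 -2.8  2.7] turn 0.19
t 12.73 tcp [ 576.8 -165.5  227.5] F [-0.25 -0.08 -3.65] T [ 0.009 -0.011 -0.037] w 13.9 yaw 88.6
crop origin 225 59
capfit n 1219 x,y,z [-8.7 -1.  52.8] tilt,yaw,roll [24.9 -0.2  0.3] med err 1.46 in 0.75
grasp in cap [22.3  1.4 68.5]
```

View pics/s11.png

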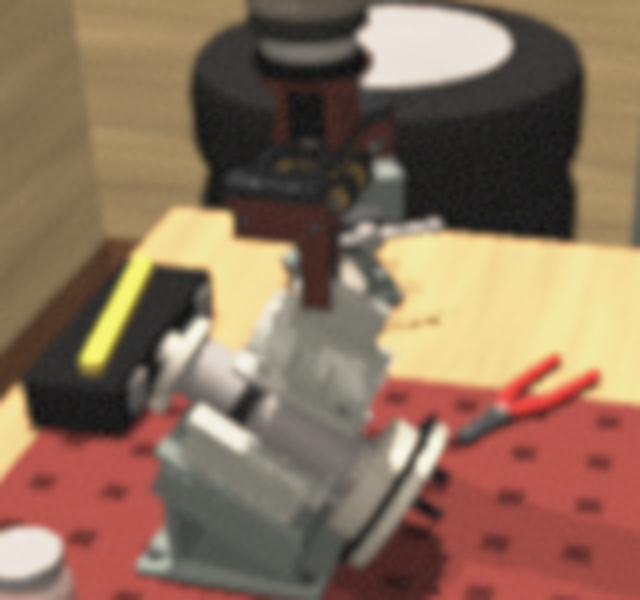

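Call:
{"fn": "apply_moves", "kwargs": {
  "deltas": [3.9,-4,0,0,1,-4,0,6.9,0,1,-4,0,6.9,0,1,-4,0,6.9,0,1,-3,0,5.2,0,1,0,0,0,0,1,0,0,0,0,1],
  "newtons": 6
}}

```text
clock: 13.37
tcp_pos: [0.5878, -0.1709, 0.2015]
ee_rot: [0.013, 1.0, 0.0, -0.001]
ft_force: [-1.1, 0.9, -2.8]
gripper_width: 0.0138
```

```bash
python3 -c "
from h import *
togo([603.9,-169.6,192.6],88.4)
st('s12',half=(80,75))
from capfit import fit
fit('s12',init=(-8,0,51,25))"
```

```text
tcp [ 587.8 -170.9  201.5] yaw y 88.47 F [-1.1  0.9 -2.8] w 13.8 t 13.37
tool delta [-16.1   1.7  27.5] turn 0.07
t 13.37 tcp [ 587.8 -170.9  201.5] F [-1.12  0.88 -2.76] T [-0.027  0.011  0.033] w 13.8 yaw 88.5
crop origin 222 66
capfit n 1569 x,y,z [-6.9 -1.  53.8] tilt,yaw,roll [24.8  0.1  0.3] med err 2.66 in 0.55
grasp in cap [24.3  1.5 68.7]
```

View pics/s12.png

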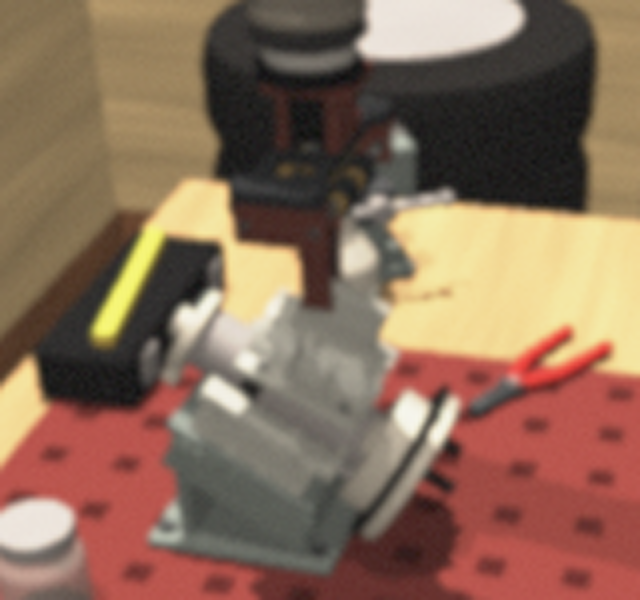

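Call:
{"fn": "apply_moves", "kwargs": {
  "deltas": [-3,0.7,5.2,0,1,-3,0.5,5.2,0,1,-2,0,3.5,0,1,-1,0,1.7,0,1,0,0,0,0,1],
  "newtons": 6
}}

```text
clock: 13.83
tcp_pos: [0.5969, -0.1699, 0.1859]
ee_rot: [0.013, 1.0, 0.0, -0.0]
ft_force: [0.5, 1.1, -2.9]
gripper_width: 0.014
```

```bash
python3 -c "
from h import *
togo([603.9,-169.6,192.6],88.4)
"
```

```text
tcp [ 596.9 -169.9  185.9] yaw y 88.47 F [ 0.5  1.1 -2.9] w 14.0 t 13.83
tool delta [-7.   0.5 12. ] turn 0.07
```

Call:
{"fn": "apply_moves", "kwargs": {
  "deltas": [-1,0,1.7,0,1,-1,0,1.7,0,1,-1,0,1.7,0,1,0,0,0,0,1]
}}

```text
clock: 14.17
tcp_pos: [0.6, -0.1701, 0.1812]
ee_rot: [0.013, 1.0, 0.0, -0.0]
ft_force: [0.1, 0.4, -2.6]
gripper_width: 0.0139
```

```bash
python3 -c "
from h import *
togo([603.9,-169.6,192.6],88.4)
st('s13',half=(60,60),off=(0,10))
"
```

```text
tcp [ 600.  -170.1  181.2] yaw y 88.46 F [ 0.1  0.4 -2.6] w 13.9 t 14.17
tool delta [-3.9  0.6  7.3] turn 0.06
t 14.17 tcp [ 600.  -170.1  181.2] F [ 0.08  0.39 -2.65] T [0.011 0.034 0.009] w 13.9 yaw 88.5
crop origin 238 96
```

View pics/s13.png

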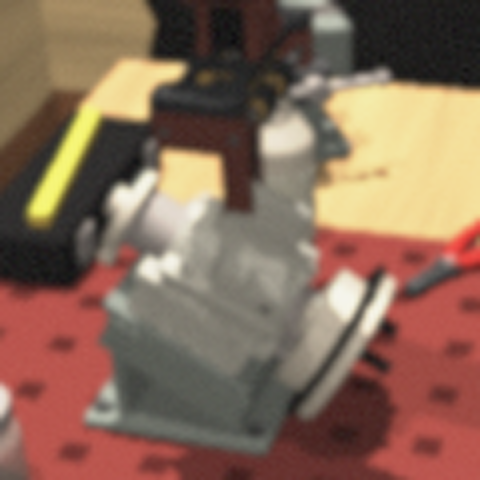

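Close to the rails and no contact yet. I'll keep going in small steps.

Call:
{"fn": "apply_moves", "kwargs": {
  "deltas": [-0.7,0,1.2,0,1,-0.7,0,1.2,0,1,0,0,0,0,1]
}}

```text
clock: 14.47
tcp_pos: [0.6014, -0.1702, 0.179]
ee_rot: [0.013, 1.0, 0.0, -0.0]
ft_force: [0.2, 0.5, -3.6]
gripper_width: 0.0139
```

```bash
python3 -c "
from h import *
togo([603.9,-169.6,192.6],88.4);st()
"
```

```text
tcp [ 601.4 -170.2  179. ] yaw y 88.46 F [ 0.2  0.5 -3.6] w 13.9 t 14.47
tool delta [-2.5  0.6  5.1] turn 0.06
t 14.47 tcp [ 601.4 -170.2  179. ] F [ 0.2   0.53 -3.55] T [-0.033 -0.001 -0.037] w 13.9 yaw 88.5
```

Call:
{"fn": "apply_moves", "kwargs": {
  "deltas": [-0.7,0,1.2,0,1,-0.7,0,1.2,0,1,0,0,0,0,1]
}}

```text
clock: 14.72
tcp_pos: [0.6037, -0.1703, 0.1777]
ee_rot: [0.013, 1.0, -0.0, 0.001]
ft_force: [0.4, 0.5, 2.5]
gripper_width: 0.0138
```

```bash
python3 -c "
from h import *
togo([603.9,-169.6,192.6],88.4);st('s14',half=(60,60),off=(0,10))
"
```

```text
tcp [ 603.7 -170.3  177.7] yaw y 88.46 F [0.4 0.5 2.5] w 13.8 t 14.72
tool delta [-0.2  0.7  3.8] turn 0.06
t 14.72 tcp [ 603.7 -170.3  177.7] F [0.36 0.5  2.53] T [ 0.159 -0.044 -0.038] w 13.8 yaw 88.5
crop origin 237 97
```

View pics/s14.png

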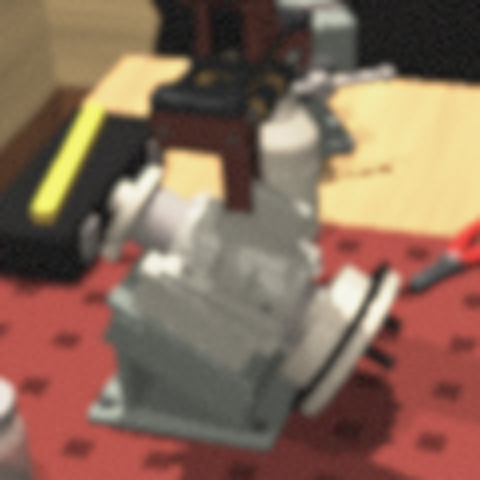

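Call:
{"fn": "apply_moves", "kwargs": {
  "deltas": [-0.5,0,1,0,1,-0.5,0,1,0,1,0,0,0,0,1],
  "newtons": 5
}}

```text
clock: 15.02
tcp_pos: [0.6046, -0.1703, 0.176]
ee_rot: [0.013, 1.0, 0.0, 0.001]
ft_force: [-0.9, 2.6, 6.7]
gripper_width: 0.0139
```

```bash
python3 -c "
from h import *
togo([603.9,-169.6,192.6],88.4);st('s15',half=(60,60),off=(0,10))
from capfit import fit
fit('s15',init=(-8,0,51,25))
# flange outer near face line and rail line in seat frame
from fit import frame
p=np.load('pics/fit_side.npy');t,M=frame(p)
q=(cloud('side',np.load('pics/s15d.npy'))*1000-t)@M
im=np.load('pics/s15.npy')
for x in range(-56,64,8):
    m=q[(abs(q[...,0]-x)<4)&(q[...,1]>41)&(q[...,1]<62)&(q[...,2]>-30)&(q[...,2]<40)]
    if len(m): print(x,len(m),'zmax of flange (y>46):',np.sort(m[m[:,1]>46][:,2])[-6:].round(0))
"
```

```text
tcp [ 604.6 -170.3  176. ] yaw y 88.46 F [-0.9  2.6  6.7] w 13.9 t 15.02
tool delta [0.7 0.7 2.1] turn 0.06
t 15.02 tcp [ 604.6 -170.3  176. ] F [-0.9   2.63  6.75] T [ 0.266  0.187 -0.001] w 13.9 yaw 88.5
crop origin 237 98
capfit n 1800 x,y,z [-4.3 -0.7 52.3] tilt,yaw,roll [23.1 -1.4  1.3] med err 5.05 in 0.48
grasp in cap [23.9  2.1 66.9]
-56 27 zmax of flange (y>46): [13. 13. 17. 18. 19. 19.]
-48 37 zmax of flange (y>46): [19. 19. 20. 20. 20. 22.]
-40 43 zmax of flange (y>46): [18. 19. 20. 22. 22. 23.]
-32 39 zmax of flange (y>46): [16. 16. 16. 17. 18. 22.]
-24 40 zmax of flange (y>46): [16. 16. 17. 17. 18. 30.]
-16 48 zmax of flange (y>46): [22. 24. 31. 32. 35. 40.]
-8 38 zmax of flange (y>46): [13. 14. 14. 14. 14. 16.]
0 39 zmax of flange (y>46): [13. 14. 14. 14. 14. 15.]
8 46 zmax of flange (y>46): [14. 15. 18. 30. 33. 35.]
16 35 zmax of flange (y>46): [10. 10. 12. 12. 13. 13.]
24 36 zmax of flange (y>46): [12. 12. 13. 13. 15. 15.]
32 36 zmax of flange (y>46): [11. 11. 13. 13. 14. 14.]
40 33 zmax of flange (y>46): [7. 7. 8. 8. 9. 9.]
48 27 zmax of flange (y>46): [-0.  0.  1.  2.  2.  4.]
56 6 zmax of flange (y>46): [-2. -2. -1.  2.]
```

View pics/s15.png

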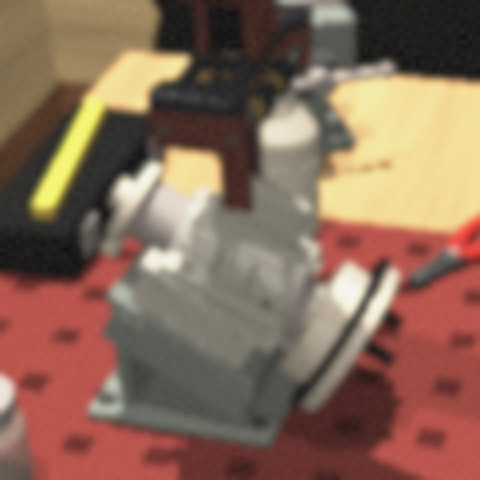

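Call:
{"fn": "apply_moves", "kwargs": {
  "deltas": [0.8,0,1,0,1,0.8,0,1,0,1,0.8,0,1,0,1,0,0,0,0,1],
  "newtons": 4
}}

```text
clock: 15.4
tcp_pos: [0.6031, -0.1703, 0.1733]
ee_rot: [0.013, 1.0, -0.0, 0.002]
ft_force: [0.5, 0.2, 5.7]
gripper_width: 0.0141
```

```bash
cat > fl.py <<'E'
from h import *
from fit import frame
import sys
p=np.load('pics/fit_side.npy');t,M=frame(p)
def fl(n):
    # flange outer face lower/upper edge vs rail: use near flange top plane points, y in 44..57
    q=(cloud('side',np.load(f'pics/{n}d.npy'))*1000-t)@M
    out=[];xs=[]
    for x in range(-50,56,10):
        m=q[(abs(q[...,0]-x)<5)&(q[...,1]>42)&(q[...,1]<56)&(q[...,2]>-12)&(q[...,2]<26)]
        out.append((x,len(m),np.percentile(m[:,2],[50,90]).round(1).tolist() if len(m)>4 else None))
    print(out)
if __name__=="__main__": fl(sys.argv[1])
E
python3 -c "
from h import *
togo([603.9,-169.6,192.6],88.4);st('s16',half=(50,40),off=(0,15))
from capfit import fit
fit('s16',init=(-6,0,51,27))
from fl import fl
fl('s15');fl('s16');fl('side0')
"
```

```text
tcp [ 603.1 -170.3  173.3] yaw y 88.47 F [0.5 0.2 5.7] w 14.1 t 15.4
tool delta [-0.8  0.7 -0.6] turn 0.07
t 15.4 tcp [ 603.1 -170.3  173.3] F [0.48 0.21 5.7 ] T [ 0.177 -0.369 -0.035] w 14.1 yaw 88.5
crop origin 247 124
capfit n 1801 x,y,z [-6.6 -1.1 49. ] tilt,yaw,roll [22.6 -0.5  0.6] med err 5.74 in 0.48
grasp in cap [19.9  1.8 65.1]
[(-50, 23, [15.0, 20.2]), (-40, 24, [16.6, 21.7]), (-30, 20, [11.6, 18.0]), (-20, 25, [15.1, 21.2]), (-10, 19, [12.7, 15.3]), (0, 20, [10.8, 14.1]), (10, 19, [12.0, 20.0]), (20, 19, [11.5, 14.9]), (30, 19, [10.0, 13.6]), (40, 13, [8.3, 9.8]), (50, 12, [-0.2, 2.2])]
[(-50, 22, [15.4, 20.1]), (-40, 23, [17.6, 22.6]), (-30, 18, [5.6, 18.1]), (-20, 26, [12.7, 20.1]), (-10, 21, [13.9, 16.6]), (0, 17, [11.3, 14.1]), (10, 22, [12.7, 21.4]), (20, 14, [10.8, 14.0]), (30, 17, [10.5, 13.8]), (40, 10, [7.9, 9.0]), (50, 10, [0.5, 2.8])]
[(-50, 10, [1.2, 8.5]), (-40, 9, [0.6, 1.6]), (-30, 12, [0.9, 2.8]), (-20, 12, [0.3, 1.5]), (-10, 9, [0.2, 1.1]), (0, 11, [0.7, 2.0]), (10, 13, [0.2, 1.9]), (20, 10, [-0.2, 1.2]), (30, 12, [0.3, 2.4]), (40, 10, [0.6, 2.6]), (50, 11, [0.2, 2.1])]
```

View pics/s16.png

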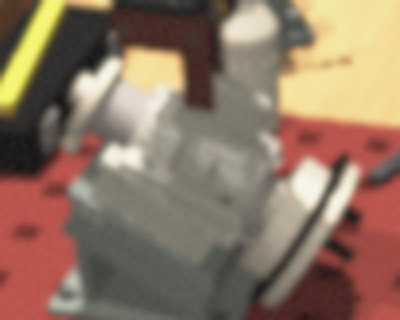

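```bash
sed -i 's/    P=q\[m\]/    d0=np.load("pics\/side0d.npy");m\&=np.abs(d-d0)>8\n    P=q[m]/' capfit.py
cat >> capfit.py <<'E'
def inseat(o,quiet=False):
    "cap pose in side-measured seat frame"
    from fit import frame
    t,M=frame(np.load('pics/fit_side.npy'))
    s=env.observe();Mt=R.from_quat(s["ee_rot"]).as_matrix()
    B=np.array([[-1,0,0],[0,1,0],[0,0,-1.]]).T
    Rc=Mt@B@R.from_euler("ZYX",[o[4],-o[3],o[5]],degrees=True).as_matrix()
    c=s["tcp_pos"]*1000+Mt@o[:3]
    for nm,P in (("origin",[0,0,0]),("low end",[-50,0,0]),("up end",[50,0,0])):
        print(nm,"in seat",((c+Rc@np.array(P)-t)@M).round(1))
E
python3 -c "
from capfit import *
inseat(fit('s16',init=(-6,0,51,25)))"
```

```text
capfit n 0 x,y,z [-6.  0. 51.] tilt,yaw,roll [25.  0.  0.] med err nan in nan
grasp in cap [24.   0.  65.7]
origin in seat [-8.  -0.1  3.9]
low end in seat [-57.8  -0.2   8. ]
up end in seat [41.8 -0.1 -0.1]
  return _methods._mean(a, axis=axis, dtype=dtype,
  ret = ret.dtype.type(ret / rcount)
capfit.py:34: RuntimeWarning: Mean of empty slice.
  print("capfit n",len(P),"x,y,z",o.x[:3].round(1),"tilt,yaw,roll",o.x[3:].round(1),"med err",np.median(e).round(2),"in",(e<4).mean().round(2))
```

```bash
sed -i 's/>8$/>0.008/' capfit.py
python3 -c "
from capfit import *
inseat(fit('s16',init=(-6,0,51,25)))
import h
"
```

```text
capfit n 877 x,y,z [-4.3 -1.1 49.3] tilt,yaw,roll [23.3  0.2  0.2] med err 1.17 in 0.9
grasp in cap [23.   1.3 64.1]
origin in seat [-8.6 -1.2  6.3]
low end in seat [-58.3  -1.5  11.8]
up end in seat [41.1 -1.   0.8]
```

Call:
{"fn": "apply_moves", "kwargs": {
  "deltas": [1,0,-2,0,1,2,0,-4,0,1,2.5,0,-4,0,1,2,0,-3,0,1,-2.5,0.5,-1.5,0,1,-3.5,0.5,-2,0,1,-3.5,0,-2,0,1,0,0,0,0,1,0,0,0,0,1],
  "newtons": 6
}}

```text
clock: 16.2
tcp_pos: [0.6036, -0.1692, 0.1901]
ee_rot: [0.013, 1.0, -0.0, -0.0]
ft_force: [0.3, -0.9, -2.6]
gripper_width: 0.0136
```

```bash
python3 -c "
from capfit import *
st('s17');inseat(fit('s17',init=(-6,0,51,23)))
"
```

```text
t 16.2 tcp [ 603.6 -169.2  190.1] F [ 0.26 -0.91 -2.65] T [-0.017 -0.002 -0.001] w 13.6 yaw 88.5
crop origin 217 84
capfit n 931 x,y,z [-8.6 -0.7 48.8] tilt,yaw,roll [25.  -0.   0.7] med err 1.2 in 0.91
grasp in cap [20.7  1.5 64.8]
origin in seat [ 3.6  0.2 19. ]
low end in seat [-46.2   0.1  23.3]
up end in seat [53.4  0.2 14.6]
```

Call:
{"fn": "apply_moves", "kwargs": {
  "deltas": [-1,0,2.2,0,1,-1,0,2.2,0,1,-1,0,2.2,0,1,-0.8,0,2,0,1,0,0,0,0,1],
  "newtons": 5
}}

```text
clock: 16.67
tcp_pos: [0.607, -0.1692, 0.1809]
ee_rot: [0.013, 1.0, 0.0, -0.001]
ft_force: [-0.1, -0.1, -3.9]
gripper_width: 0.014
```

```bash
python3 -c "
from capfit import *
st('s18');inseat(fit('s18',init=(-6,0,51,23)))
"
```

```text
t 16.67 tcp [ 607.  -169.2  180.9] F [-0.11 -0.07 -3.88] T [-0.003 -0.007 -0.051] w 14.0 yaw 88.5
crop origin 216 86
capfit n 919 x,y,z [-7.6 -0.9 49.2] tilt,yaw,roll [25.2  0.1  0.3] med err 1.15 in 0.92
grasp in cap [22.   1.3 64.7]
origin in seat [1.4 0.1 9.7]
low end in seat [-48.5  -0.1  13.8]
up end in seat [51.2  0.2  5.6]
```

Call:
{"fn": "apply_moves", "kwargs": {
  "deltas": [-0.7,0,1.3,0,1,-0.7,0,1.3,0,1,0,0,0,0,1]
}}

```text
clock: 16.97
tcp_pos: [0.6086, -0.1695, 0.1799]
ee_rot: [0.014, 1.0, 0.0, 0.0]
ft_force: [-3.4, 0.9, 3.2]
gripper_width: 0.0139
```

```bash
python3 -c "
from capfit import *
st('s19');inseat(fit('s19',init=(-6,0,51,23)))
"
```

```text
t 16.97 tcp [ 608.6 -169.5  179.9] F [-3.39  0.89  3.24] T [0.285 0.714 0.039] w 13.9 yaw 88.5
crop origin 215 87
capfit n 915 x,y,z [-7.1 -1.  48.2] tilt,yaw,roll [24.9 -0.4  0.6] med err 1.2 in 0.91
grasp in cap [21.7  1.6 63.6]
origin in seat [ 2.2 -0.1  8.9]
low end in seat [-47.6   0.2  13.2]
up end in seat [52.  -0.3  4.6]
```

Call:
{"fn": "apply_moves", "kwargs": {
  "deltas": [-0.5,0,1,0,1,-0.5,0,1,0,1,0,0,0,0,1]
}}

```text
clock: 17.27
tcp_pos: [0.6101, -0.1695, 0.1782]
ee_rot: [0.013, 1.0, 0.0, 0.001]
ft_force: [-3.3, 0.5, 6.1]
gripper_width: 0.014
```

```bash
python3 -c "
from capfit import *
st('s20');inseat(fit('s20',init=(-6,0,51,23)))
"
```

```text
t 17.27 tcp [ 610.1 -169.5  178.2] F [-3.34  0.54  6.12] T [0.385 0.627 0.028] w 14.0 yaw 88.5
crop origin 215 87
capfit n 917 x,y,z [-6.7 -1.1 46.3] tilt,yaw,roll [25.3 -0.1  0.3] med err 1.22 in 0.92
grasp in cap [21.7  1.3 61.6]
origin in seat [ 3.3 -0.2  8.5]
low end in seat [-46.5  -0.2  12.5]
up end in seat [53.1 -0.2  4.6]
```

Call:
{"fn": "apply_moves", "kwargs": {
  "deltas": [0.7,0,-2,0,1,1.7,0,0.5,0,1,1.7,0,1.2,0,1,0,0,1.2,0,1,-0.5,0,1.2,0,1,0,0,0,0,1],
  "newtons": 5
}}

```text
clock: 17.82
tcp_pos: [0.6057, -0.1692, 0.1743]
ee_rot: [0.013, 1.0, 0.0, -0.0]
ft_force: [-0.1, 0.2, -4.0]
gripper_width: 0.014
```

```bash
python3 -c "
from capfit import *
st('s21');inseat(fit('s21',init=(-6,0,47,25)))
"
```

```text
t 17.82 tcp [ 605.7 -169.2  174.3] F [-0.08  0.21 -4.  ] T [ 0.017 -0.044  0.005] w 14.0 yaw 88.5
crop origin 216 88
capfit n 905 x,y,z [-5.9 -0.9 47.1] tilt,yaw,roll [25.2  0.   0.4] med err 1.18 in 0.9
grasp in cap [22.6  1.4 62. ]
origin in seat [-3.3  0.1  7.2]
low end in seat [-53.1   0.   11.3]
up end in seat [46.5  0.2  3. ]
```

Call:
{"fn": "apply_moves", "kwargs": {
  "deltas": [-1,0,0.6,0,1,-1,0,1,0,1,0,0,0,0,1]
}}

```text
clock: 18.12
tcp_pos: [0.6075, -0.1694, 0.1728]
ee_rot: [0.014, 1.0, 0.0, -0.001]
ft_force: [-1.2, 0.2, -4.3]
gripper_width: 0.0137
```

```bash
python3 -c "
from capfit import *
st('s22');inseat(fit('s22',init=(-6,0,47,25)))
"
```

```text
t 18.12 tcp [ 607.5 -169.4  172.8] F [-1.23  0.21 -4.28] T [-0.011  0.44  -0.024] w 13.7 yaw 88.5
crop origin 216 89
capfit n 889 x,y,z [-6.1 -0.9 46.7] tilt,yaw,roll [25.  -0.1  0.7] med err 1.11 in 0.92
grasp in cap [22.2  1.6 61.8]
origin in seat [-2.4 -0.   5.3]
low end in seat [-52.2  -0.    9.6]
up end in seat [47.4 -0.1  1. ]
```

Call:
{"fn": "apply_moves", "kwargs": {
  "deltas": [-0.5,0,0.8,0,1,-0.5,0,0.8,0,1,0,0,0,0,1]
}}

```text
clock: 18.42
tcp_pos: [0.6081, -0.1694, 0.1717]
ee_rot: [0.014, 1.0, 0.0, -0.001]
ft_force: [-5.6, 0.4, -1.3]
gripper_width: 0.0139
```

```bash
python3 -c "
from capfit import *
st('s23');inseat(fit('s23',init=(-6,0,47,25)))
"
```

```text
t 18.42 tcp [ 608.1 -169.4  171.7] F [-5.61  0.4  -1.3 ] T [ 0.123  1.119 -0.019] w 13.9 yaw 88.4
crop origin 216 89
capfit n 879 x,y,z [-6.4 -1.1 46.3] tilt,yaw,roll [25.4 -0.1  0.6] med err 1.29 in 0.91
grasp in cap [22.1  1.7 61.5]
origin in seat [-2.  -0.2  4.1]
low end in seat [-51.9  -0.2   8.1]
up end in seat [47.8 -0.2  0.1]
```

Call:
{"fn": "apply_moves", "kwargs": {
  "deltas": [1,0,0,0,1,0.8,0,0.9,0,1,0.8,0,0.9,0,1,0.5,0,0.9,0,1,0.3,0,0.9,0,1,0,0,0,0,1,0,0,0,0,1],
  "newtons": 3
}}

```text
clock: 19.05
tcp_pos: [0.6057, -0.1694, 0.1682]
ee_rot: [0.014, 1.0, -0.0, 0.0]
ft_force: [-0.5, -1.0, -1.0]
gripper_width: 0.0137
```

```bash
python3 -c "
from capfit import *
st('s24',half=(50,50),off=(0,12));inseat(fit('s24',init=(-6,0,47,27)))
"
```

```text
t 19.05 tcp [ 605.7 -169.4  168.2] F [-0.52 -1.01 -0.95] T [-0.035  0.224 -0.034] w 13.7 yaw 88.5
crop origin 247 112
capfit n 828 x,y,z [-10.5  -1.   45.9] tilt,yaw,roll [29.8 -0.1  0.5] med err 1.19 in 0.91
grasp in cap [23.   1.4 61.2]
origin in seat [-2.1 -0.1  0.6]
low end in seat [-52.1  -0.    0.7]
up end in seat [47.9 -0.1  0.5]
```

View pics/s24.png

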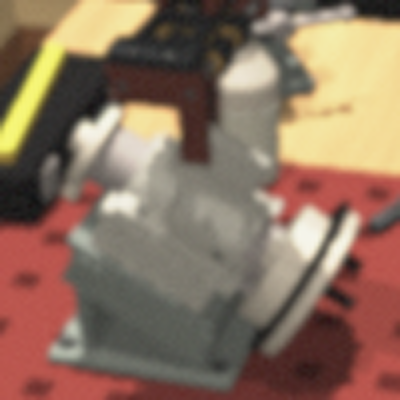

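Call:
{"fn": "apply_moves", "kwargs": {
  "deltas": [0,0,0,0,0.75,0,0,0,0,0.6,0,0,0,0,0.5,0,0,0,0,0.5,0,0,0,0,0.5]
}}

```text
clock: 19.52
tcp_pos: [0.6057, -0.1693, 0.1683]
ee_rot: [0.013, 1.0, 0.0, 0.0]
ft_force: [-0.1, 0.5, 0.6]
gripper_width: 0.0424
```

```bash
python3 -c "
from capfit import *
st('s25');inseat(fit('s25',init=(-10,0,46,30)))
"
```

```text
t 19.52 tcp [ 605.7 -169.3  168.3] F [-0.08  0.54  0.55] T [-0.021  0.022  0.001] w 42.4 yaw 88.5
crop origin 217 90
capfit n 840 x,y,z [-10.4  -0.9  46.2] tilt,yaw,roll [30.   0.1  0.6] med err 1.19 in 0.9
grasp in cap [23.4  1.5 61.4]
origin in seat [-2.2  0.   0.4]
low end in seat [-52.2  -0.1   0.3]
up end in seat [47.8  0.2  0.5]
```

Call:
{"fn": "apply_moves", "kwargs": {
  "deltas": [0,0,-4,0,0.5,0,0,-8,0,0.5,0,0,-15,0,0.5,0,0,-20,0,0.5,0,0,-25,0,0.5,0,0,-25,0,0.5,0,15,-10,0,0.5,0,30,0,0,0.5,0,38,0,0,0.5,0,38,0,0,0.5,0,38,0,0,0.5,0,38,0,0,0.5]
}}

```text
clock: 20.57
tcp_pos: [0.6108, 0.0292, 0.2763]
ee_rot: [0.014, 1.0, 0.0, 0.001]
ft_force: [0.1, -0.2, 0.3]
gripper_width: 0.0441
```

Call:
{"fn": "apply_moves", "kwargs": {
  "deltas": [0,38,0,0,0.5,0,38,0,0,0.5,0,20,0,0,0.5,0,0,0,0,0.5,0,0,0,0,0.5]
}}

```text
clock: 20.98
tcp_pos: [0.6134, 0.1249, 0.2757]
ee_rot: [0.012, 1.0, 0.0, 0.0]
ft_force: [-0.1, -0.3, -0.5]
gripper_width: 0.044
```

Run:
```python
from capfit import *
from fit import frame
st()
for n in ("side","top"):
    p,d=env.grab_frame(n);np.save(f"pics/{n}9.npy",p);np.save(f"pics/{n}9d.npy",d)
    t,M=frame(np.load(f"pics/fit_{n}.npy"))
    q=(cloud(n,d)*1000-t)@M
    d0=np.load(f"pics/{n}0d.npy");hsv=cv2.cvtColor(p,cv2.COLOR_RGB2HSV)
    m=(abs(d-d0)>.006)&(np.abs(q-[0,0,30]).max(-1)<75)&(hsv[...,1]<80)&(q[...,2]>2)&(q[...,2]<85)
    P=q[m]
    f=lambda o:(P-o[:3])@R.from_euler("ZYX",o[3:],degrees=True).as_matrix()
    o=least_squares(lambda o:np.minimum(sd(f(o)),10),[0,0,0,0,0,0],loss="soft_l1",f_scale=2,diff_step=1e-3,x_scale=3)
    print(n,len(P),"cap in seat xyz",o.x[:3].round(1),"yaw,pitch,roll",o.x[3:].round(2),"med",np.median(sd(f(o.x))).round(2))
    c=proj(n,t/1000).astype(int)
    cv2.imwrite(f"pics/{n}9.png",cv2.resize(p[c[1]-60:c[1]+60,c[0]-70:c[0]+70,::-1],None,fx=5,fy=5,interpolation=cv2.INTER_CUBIC))
```

```text
t 20.98 tcp [613.4 124.9 275.7] F [-0.11 -0.25 -0.54] T [-0.1   -0.021 -0.023] w 44.0 yaw 88.6
side 935 cap in seat xyz [-2.6 -0.   0.4] yaw,pitch,roll [ 0.43 -0.21  0.56] med 1.18
top 1270 cap in seat xyz [-2.9 -0.4  1.1] yaw,pitch,roll [-0.05 -0.06 -0.48] med 1.5
```

View pics/side9.png

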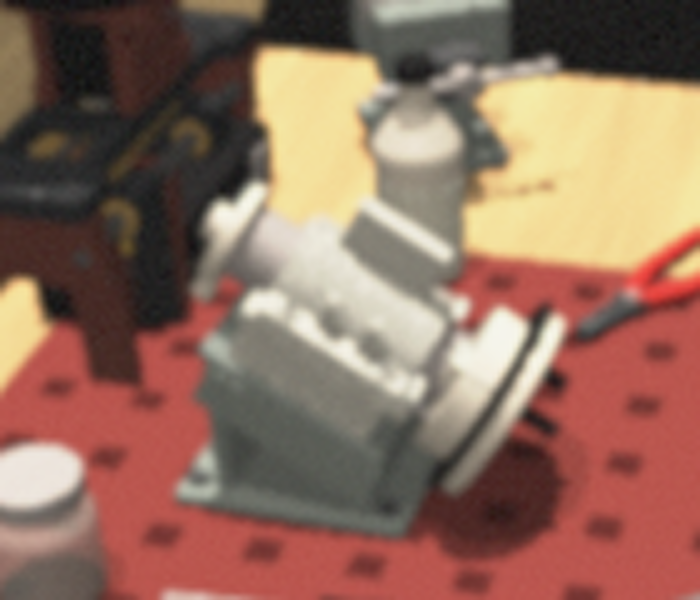

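View pics/top9.png

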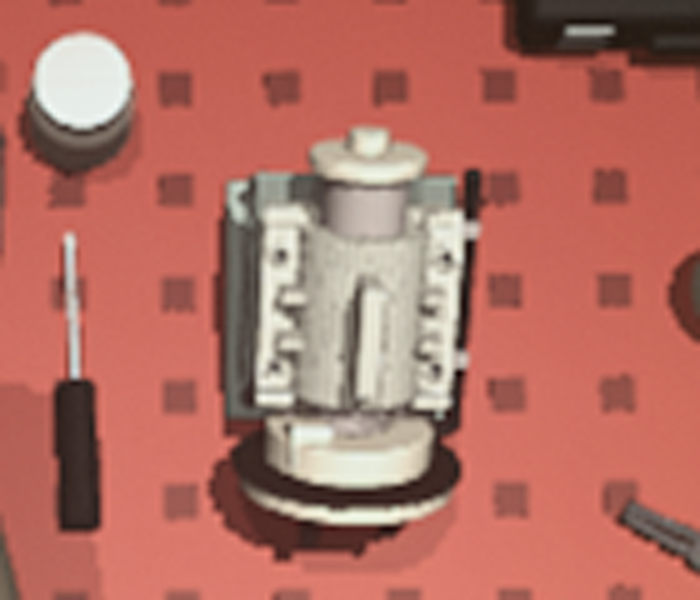

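```bash
python3 -c "
from h import *
print(env.job_done())"
```

```text
the job is handed in; nothing more can be done
None
```

The aluminium cap is fully home on the cradle and released, and I handed the job in at about 21 s of the 67 s allowed.

**How it went**
- I gripped the rib off-centre and eased the grip so the cap swung to about 25° of tilt. I then offered it up along the seat's normal.
- **First try:** the cap came to rest with its lower end on top of the stop lugs, about 9 mm too far down the slope. I lifted it and moved it up.
- **Second try:** it met something about 4–5 mm short while sitting about 3 mm up-slope of nominal. I took this to be the stop block touching the collar.
- **Third try:** I eased it back down-slope, and it went past that point with only a few newtons of force, then tilted flat onto both rails. I did not need to turn it end for end.

**Last checks, after letting go and backing off**

| View | Height above rails | Angles to the seat | Along the slope from nominal |
|---|---|---|---|
| Side | 0.4 mm | all within about 0.6° | 2.6 mm down |
| Top | 1.1 mm | all within about 0.5° | 2.9 mm down |

- The heights are zero within camera error, so the cap is not riding 5–8 mm short on the collar.
- That leaves the lower end about 1–1.5 mm clear of the lugs, less than the nominal 4 mm.
- The wrist force was about zero and the gripper was clear of everything.
- I moved nothing but the cap. I didn't check the bystanders one by one, but the ones in the last close pictures looked undisturbed.

**Disagreements:** the two cameras differed by about 3–4 mm in absolute position, but they agreed on the cap relative to the seat. The brush with the collar about 3 mm up-slope means the play on that side is small, though the cap does lie flat.

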